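# Open the slide carrier's gate and hold it wide

### The arm

A 6-joint arm with a two-finger parallel gripper is mounted at the origin on the work surface. World frame = base frame: x ahead of the robot, y to its left, z up, the work surface at z = 0. Lengths are in m, angles in rad, forces in N, time in s.
With the tool pointing down it reaches from about 0.35 to 0.775 m from the base axis. Payload 5.5 kg.
Tool frame: the origin (TCP) lies between the finger pads; the fingertips stand 17 mm ahead of it and the grasp point (between the pads) lies 2 mm behind it; z points along the fingers, y is the line along which they close (so a half turn about z gives the same grasp; the last joint's range is limited). The gripper opens to 85 mm and grips with 20 to 120 N. Pads are 22 mm wide; open, the fingers measure 114 mm over their backs; the gripper's body (76 mm by 85 mm) begins 54 mm behind the grasp point. The pads swing forward as they close: fully open they stand 13 mm farther back than shut.
Start: joints at [1.032, 0.313, 0.046, 1.304, 0, 1.431], TCP at [0.223, 0.53, 0.223] pointing down, gripper open.
Joint ranges: [-2.76, 2.76], [-0.86, 1.69], [-1.03, 1.26], [-2.2, 2.34], [-1.47, 1.5], [-3.14, 3.14]. Speed limits (rad/s): [2.57, 2.57, 3.14, 3.14, 3.14, 3.14].

### API

Orientations are given as a rotation vector (axis times angle).
In Python, from rig import r gives the robot as it stands. The module is installed in compiled form; this text tells all that it offers.
- The arm moves only by the shell command python3 -m inch 'ROWS'. ROWS is text: rows parted by semicolons, each of 7 numbers parted by spaces: the opening, from 0 (shut) to 1 (fully open), then the shift along the world's x, y, z in cm, then the turn, a rotation vector about the world's x, y, z in degrees. A call has 1 to 12 rows; each row shifts and turns the commanded pose from where the row before left it; what a row does not reach is not made up. A row lasts 1/10 s, in which the tool goes at most 50 mm and 8.59 degrees, less where a joint would pass 70% of its speed; a pose out of reach is approached as far as the arm can. A call with a gripper value outside its range is refused whole. The fingers move at their own pace and stop on an object; the grip force is fixed at half the most. Time passes only in rows, so rows that do not move let the fingers close. It gives the time, the measured TCP pose, the force, the opening and the grip force at its end, in the units of the state.
- r.observe(): the state, without advancing time (a new reading comes with each control period).
- r.camera(name): name is "scene" or "top" or "wrist"; returns a dict with "color" (480x640x3 uint8, red, green, blue), "depth" (480x640 float32, m along the optical axis (not along the pixel's ray), 0 where there is no reading), "mtx" (3x3 intrinsics, pixels), "R" (3x3) and "t" (3): a world point X has camera coordinates R X + t; the wrist camera has in their place "hand_eye" (4x4, takes a point from camera to tool coordinates, whose origin is the TCP and whose axes are the flange's). Camera axes: x right, y down, z forward; pixel columns grow to the right and rows downward; lengths in m; the calibration is good to about 2 mm. A picture is of the moment at which its call begins: read the wrist's pose just before it.
- r.hand_in(): hands the job in; it is judged then, once.
The state is a dict: "clock": time; "joint_positions": joint angles; "qvel": joint speeds; "tau": joint torques, N m; "tcp_pos": TCP position; "orientation": TCP orientation; "wrist_force": force on the tool from outside, world axes, zero at the start; "moment": the same for the moment, N m; "grip_width": finger opening in m; "grasp_force": force on a finger pad.
Only numpy, scipy, OpenCV 4.12 (cv2) and the standard library are available. Lean on these libraries where they do the work, as an engineer would, in place of code of your own. Each camera call takes 0.05 s, during which the arm holds its last target. There are 200 camera calls.

### The job

I need the slide trays out of the metal carrier, but its gate swings shut by itself. On top of the gate, first pinch the small lock tab (the pair nearer the hinge) right back towards its lug, where it stays; then squeeze the tall handle near the gate's free end and, keeping it squeezed, swing the gate out past the click of its check until it stands about square to the carrier's front. Finish still squeezing the handle and holding the gate wide open, without letting go, and leave the rack on its roof and the bottle and jar beside it where they stand.

Things in the scene. Friction and masses are not known exactly. Their poses are not given: they have to be found in the camera images.
- carrier: Fixed aluminium slide-tray carrier, 260 wide, 230 deep, 150 high; black carrying handle along the middle of its roof, up to 188 mm above the bench. Origin on the bench under the middle of its front face; x points back into the box, y along the front to the gate's free end, z up. Two steel brackets on the roof's front edge reach over the gate's top rail, up to 166 mm above the bench.
- gate_hinge (a point): Point on the gate's upright hinge axis at the height of the gate's top, 150 mm above the bench; does not move. It lies 120 mm to the carrier's -y from the middle of the front, 10 mm before it. The gate is a barred frame 222 mm long from the axis to its free edge, 14 thick, 22 to 150 mm above the bench, 0.3 to 0.65 kg.
- gate (a joint): Gate angle, rad: 0 shut, grows as the free edge swings out from the front (anticlockwise from above); 1.57 square to the front, stop 1.75. A hinge spring draws it shut (0.05 to 0.2 Nm). A check at the hinge's foot (sprung ball over a ridge) resists from 0.6 to 0.8 rad, some 5 N at the handle, then clicks over; let go beyond it, the gate falls back to about 0.95 rad.
- lock_grip (a point): Where to pinch the lock: over the gate's top rail 80 mm from the hinge axis, 174 mm above the bench, midway between the outer faces of lug and tab when pinched home. Lock: two small upright grey plates side by side along the gate, each 8 thick, 16 wide, 150 to 184 mm above the bench. Nearer the hinge: fixed lug, outer face 66 mm from the axis; other: sliding tab.
- lock (a joint): Travel of the lock's tab towards its lug, m: 0 locked (starts at 0 to 0.0015), 0.012 home; over the outer faces 40 mm at 0, 28 mm at home. Stiff slide: some 4 N moves it and it stays where left; clear of its bracket from 0.007. Its steel tongue lies on the rail beyond the tab (top 157 mm above the bench) to the bracket 143 to 161 mm from the hinge axis.
- handle_grip (a point): Where to squeeze the handle: over the top rail 177 mm from the hinge axis, 176 mm above the bench, midway between the outer faces of lug and paddle when squeezed home. Swings with the gate. Handle: two tall upright grey plates along the gate, each 8 thick, 24 wide, 150 to 194 mm above the bench. Nearer the hinge: fixed lug, outer face 163 mm from the axis; other: sprung paddle.
- paddle: The handle's sprung paddle, an upright grey plate 24 wide, 8 thick, 44 tall; origin at its centre. Its steel tongue lies on the rail beyond it (top 157 mm above the bench), into the end bracket 233 to 250 mm from the hinge axis.
- squeeze (a joint): Travel of the handle's paddle towards its lug, m: 0 at rest, 0.012 squeezed home; over the outer faces 40 mm at rest, 28 mm home. Spring 5 N at rest, 11 N home; springs back when let go. Its tongue is clear of the end bracket from 0.007.
- slide_rack_mid (a point): Bystander: white plastic slide rack, 36 x 91 mm, 70 tall, parked on the carrier's roof well behind the gate; point at its centre.
- oil_bottle_mid (a point): Bystander: small amber glass bottle with a black cap, 38 across, 85 tall; point at its centre.
- stain_jar_mid (a point): Bystander: green glass jar with a white lid, 58 across, 95 tall; point at its centre.

How it is judged:
On the way, in this order (a step that is already met when the one before it is completed fails the run):
1. with the gate still shut, the lock tab is pinched back clear of its keeper (value of joint lock above 0.008 m and value of joint gate below 0.06 rad), for 0.2 s.
2. the handle is squeezed by the fingers, its tongue clear of the strike (value of joint squeeze above 0.007 m and contact force between the fingers and paddle above 2 N), for 0.2 s.
3. the gate is swung past its check, the handle still squeezed (value of joint gate above 1.05 rad and contact force between the fingers and paddle above 2 N), for 0.1 s.
At the end, for the whole second after the job is handed in: The gate is held still at 1.3 rad or more (about square to the front, 15 degrees short allowed), the fingers still pressing the paddle with more than 2 N and keeping it squeezed at least 5 mm, the lock still back (over 7 mm), rack, bottle and jar within 30 mm of where they stood (value of joint gate above 1.3 rad and velocity of joint gate between -0.05 and 0.05 rad/s and value of joint lock above 0.007 m and value of joint squeeze above 0.005 m and contact force between the fingers and paddle above 2 N and distance of each of slide_rack_mid, oil_bottle_mid, stain_jar_mid from where it was at the start of the episode below 0.03 m); the arm keeps its last pose, push and grip.
It fails at once if a bystander is knocked over or shoved (distance of any of slide_rack_mid, oil_bottle_mid, stain_jar_mid from where it was at the start of the episode above 0.03 m).
It also fails if it takes over 48 s, if anything falls off the work surface, if the arm or the gripper's body presses on something with over 40 N, if the wrist force passes 120 N, or if a joint passes its speed limit or range.

## Working session

There is one attempt and no reset: what is moved stays moved. The work goes in short steps, Python scripts to look and compute and a shell command to move; the robot and the scene stay as the last step left them, time stands still between calls to the robot, and variables do not carry over. Pictures are saved under pics/ and viewed, at most 12 in all, crops included, and the job is handed in when it is done.

```bash
mkdir -p pics; python3 - <<'E'
from rig import r
import cv2,numpy as np
o=r.observe();print({k:np.round(v,3).tolist() for k,v in o.items()})
for n in("scene","top"):
    c=r.camera(n);cv2.imwrite(f"pics/{n}0.png",c["color"][:,:,::-1]);np.savez(f"{n}0.npz",**c)
    print(n,np.round(c["mtx"],1).tolist(),np.round(-c["R"].T@c["t"],3),np.round(c["R"],2).tolist())
E
```

```text
{'clock': 0.0, 'joint_positions': [1.032, 0.314, 0.045, 1.304, -0.0, 1.431], 'qvel': [0.001, 0.001, 0.002, 0.001, -0.001, -0.0], 'tau': [-0.002, -48.064, 29.853, 0.02, -0.0, 0.0], 'tcp_pos': [0.223, 0.529, 0.222], 'orientation': [-0.622, -3.079, 0.003], 'wrist_force': [-0.457, -0.053, 0.531], 'moment': [0.053, 0.029, 0.01], 'grasp_force': 0.0, 'grip_width': 0.085}
scene [[470.8, 0.0, 327.0], [0.0, 470.8, 238.5], [0.0, 0.0, 1.0]] [1.238 0.059 0.546] [[0.0, 1.0, 0.0], [0.57, 0.0, -0.82], [-0.82, 0.0, -0.57]]
top [[490.7, 0.0, 324.7], [0.0, 490.7, 237.4], [0.0, 0.0, 1.0]] [0.444 0.093 0.992] [[-0.02, -1.0, 0.02], [-0.98, 0.02, -0.19], [0.19, -0.03, -0.98]]
```

View pics/top0.png

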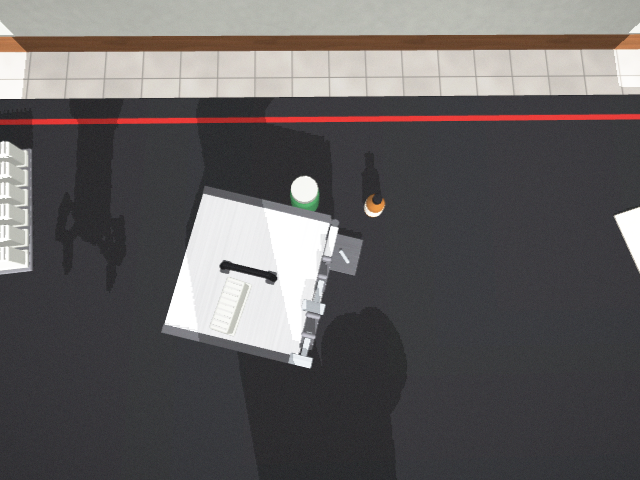

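View pics/scene0.png

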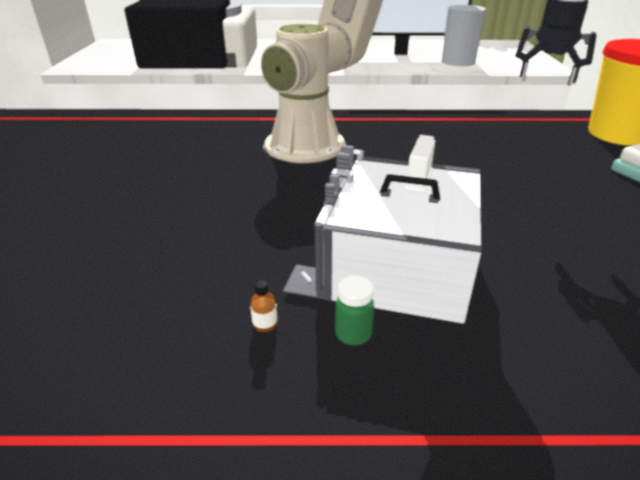

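```bash
cat > h.py <<'E'
import numpy as np
def ray(c,u,v,z):
    d=c["R"].T@np.linalg.inv(c["mtx"])@np.array([u,v,1.]);o=-c["R"].T@c["t"];return o+d*(z-o[2])/d[2]
def cloud(c):
    v,u=np.mgrid[:480,:640];D=c["depth"];P=np.stack([u,v,np.ones_like(u)],-1)@np.linalg.inv(c["mtx"]).T*D[...,None]
    return (P-c["t"])@c["R"]
E
python3 - <<'E'
from h import *;import cv2
c=np.load("top0.npz");P=cloud(c)
for n,u,v,z in(("TL",205,187,.15),("TR",332,216,.15),("BL",162,332,.15),("BR",310,367,.15)):print(n,ray(c,u,v,z).round(3),P[v,u].round(3))
# box top points: fit rect of z 0.14-0.155
m=((P[...,2]>.14)&(P[...,2]<.156)&(c["depth"]>0)).astype(np.uint8)
k,l,s,_=cv2.connectedComponentsWithStats(m);i=1+s[1:,4].argmax();q=P[l==i][:,:2].astype(np.float32);print(s[i])
print(cv2.minAreaRect(q))
# high things near gate
m=((P[...,2]>.172)&(P[...,2]<.2)&(c["depth"]>0)).astype(np.uint8)
k,l,s,ce=cv2.connectedComponentsWithStats(m)
for j in range(1,k):
    if s[j,4]>6:print(s[j],ce[j].round(),P[l==j].mean(0).round(3))
for n,(u0,u1,v0,v1) in dict(bottle=(364,388,192,218),jar=(288,322,174,214)).items():
    Q=P[v0:v1,u0:u1].reshape(-1,3);Q=Q[Q[:,2]>.04];print(n,np.median(Q,0).round(3),Q.max(0).round(3),Q.min(0).round(3))
im=c["color"][200:380,260:400,::-1];cv2.imwrite("pics/crop0.png",cv2.resize(im,None,fx=3.3,fy=3.3,interpolation=cv2.INTER_CUBIC))
E
```

```text
TL [0.704 0.279 0.15 ] [0.703 0.279 0.152]
TR [0.648 0.055 0.15 ] [ 0.685  0.048 -0.003]
BL [0.453 0.344 0.15 ] [0.453 0.344 0.152]
BR [0.39  0.098 0.15 ] [0.381 0.099 0.   ]
[  161   186   178   178 19059]
((0.5481427907943726, 0.1915832757949829), (0.2512083053588867, 0.2626124918460846), 75.4015884399414)
[322 255   9   8  53] [326. 258.] [0.567 0.068 0.182]
[220 261  54  19 386] [247. 270.] [0.549 0.199 0.186]
[317 274  10   6  51] [322. 277.] [0.537 0.076 0.183]
[228 284  20  50 139] [238. 309.] [0.487 0.213 0.186]
[306 312  14   8  80] [312. 315.] [0.474 0.092 0.192]
[301 332  15   8  76] [308. 335.] [0.442 0.101 0.193]
bottle [ 0.692 -0.032  0.06 ] [0.715 0.093 0.992] [ 0.444 -0.054  0.04 ]
jar [0.703 0.106 0.095] [0.74  0.133 0.992] [0.444 0.074 0.041]
```

View pics/crop0.png

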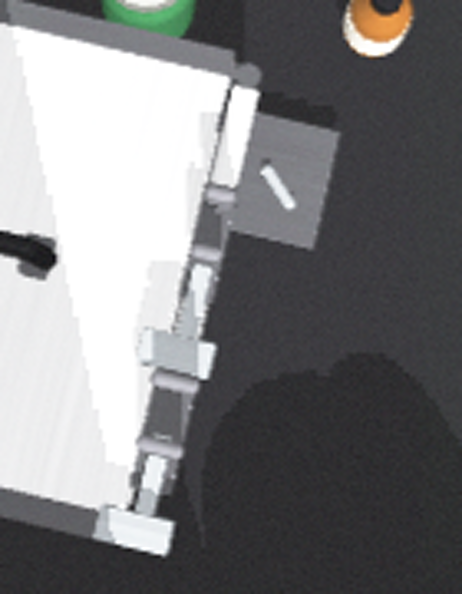

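```bash
python3 -m inch '0.75 0 0 5 0 0 0;0.75 0 0 5 0 0 0;0.75 3 -4 0 0 0 -8;0.75 3 -4 0 0 0 -8;0.75 3 -4 0 0 0 -8;0.75 3 -4 0 0 0 -8;0.75 3 -4 0 0 0 -8;0.75 3 -4 0 0 0 -8;0.75 3 -4 0 0 0 -8;0.75 3 -4 0 0 0 -8;0.75 3 -4 0 0 0 -8;0.75 3 -4 0 0 0 -8'
```

```text
clock: 1.3
tcp_pos: [0.524, 0.128, 0.3227]
orientation: [-2.462, -1.951, 0.0]
wrist_force: [1.4, 0.6, 0.2]
grip_width: 0.0639
grasp_force: 0.0
```

```bash
python3 -m inch '0.75 1.7 -2.9 0 0 0 -1.4;0.75 1.7 -2.9 0 0 0 0;0.75 0 0 -5 0 0 0;0.75 0 0 0 0 0 0;0.75 0 0 0 0 0 0'; cat >> h.py <<'E'
from scipy.spatial.transform import Rotation as Ro
def wristsnap(r,name):
    import cv2
    o=r.observe();c=r.camera("wrist");R=Ro.from_rotvec(o["orientation"]).as_matrix();H=np.array(c["hand_eye"])
    # world = Rt*(H X)+tcp -> X = A W + b
    A=(R@H[:3,:3]).T;b=-A@(R@H[:3,3]+o["tcp_pos"])
    d=dict(color=c["color"],depth=c["depth"],mtx=np.array(c["mtx"]),R=A,t=b);cv2.imwrite(name,c["color"][:,:,::-1]);np.savez("w.npz",**d);return d,o
E
python3 - <<'E'
from rig import r
from h import *;import cv2
c,o=wristsnap(r,"pics/w1.png");print(o["tcp_pos"],o["orientation"]);P=cloud(c)
m=((P[...,2]>.174)&(P[...,2]<.2)&(c["depth"]>0)).astype(np.uint8)
k,l,s,ce=cv2.connectedComponentsWithStats(m)
for j in range(1,k):
    if s[j,4]>60:print(s[j],cv2.minAreaRect(P[l==j][:,:2].astype(np.float32)),P[l==j][:,2].mean())
E
```

```text
clock: 1.8
tcp_pos: [0.5561, 0.072, 0.2723]
orientation: [-2.478, -1.927, 0.005]
wrist_force: [0.3, 0.2, 0.8]
grip_width: 0.0642
grasp_force: 0.0
[0.55607618 0.07198157 0.27225466] [-2.47793748 -1.92711719  0.00464481]
[  33    0  184   43 1531] ((0.4921189248561859, 0.20985567569732666), (0.018388615921139717, 0.08460620790719986), 84.2076416015625) 0.18750804637608146
[ 241    0   29  115 2620] ((0.5473921298980713, 0.1824018508195877), (0.054765231907367706, 0.012120326980948448), 75.56234741210938) 0.1860262397410139
[ 117  230   31   48 1054] ((0.4446236491203308, 0.09829826653003693), (0.024307897314429283, 0.008191822096705437), 76.43289184570312) 0.18802052370078323
[173 230  26  47 936] ((0.4757341146469116, 0.09055967628955841), (0.023643385618925095, 0.009198595769703388), 75.73037719726562) 0.1881735168780586
[288 237  16  29 386] ((0.5387709736824036, 0.07405421882867813), (0.0158982053399086, 0.009055652655661106), 75.71685791015625) 0.1820757766269231
[340 237  15  29 383] ((0.5692176222801208, 0.06591938436031342), (0.01601877249777317, 0.00879830401390791), 77.04336547851562) 0.18180987344764488
```

View pics/w1.png

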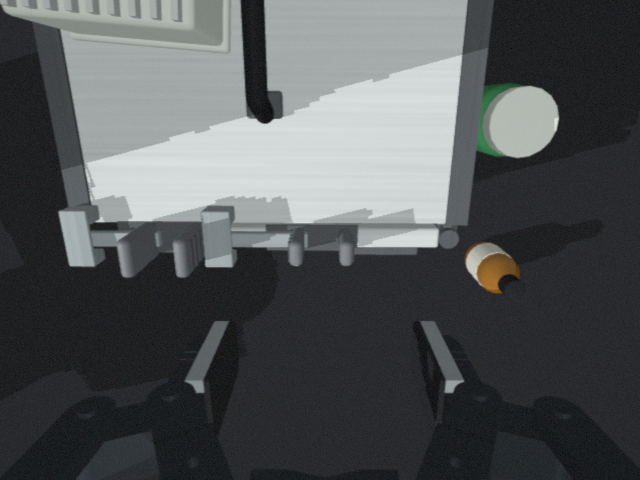

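```bash
python3 -m inch '0.75 0.2 -0.2 -4 0 0 0;0.75 0 0 -3 0 0 0;0.75 0 0 -1.5 0 0 0;0.75 0 0 -1 0 0 0;0.75 0 0 0 0 0 0;0.75 0 0 0 0 0 0'; python3 - <<'E'
from rig import r
from h import *
c,o=wristsnap(r,"pics/w2.png");print(o["tcp_pos"],o["orientation"])
E
```

```text
clock: 2.45
tcp_pos: [0.561, 0.0703, 0.1804]
orientation: [2.477, 1.928, 0.005]
wrist_force: [0.5, -0.8, 1.3]
grip_width: 0.0638
grasp_force: 0.0
[0.56099214 0.07029881 0.18037952] [2.47708553 1.92809913 0.00488469]
```

View pics/w2.png

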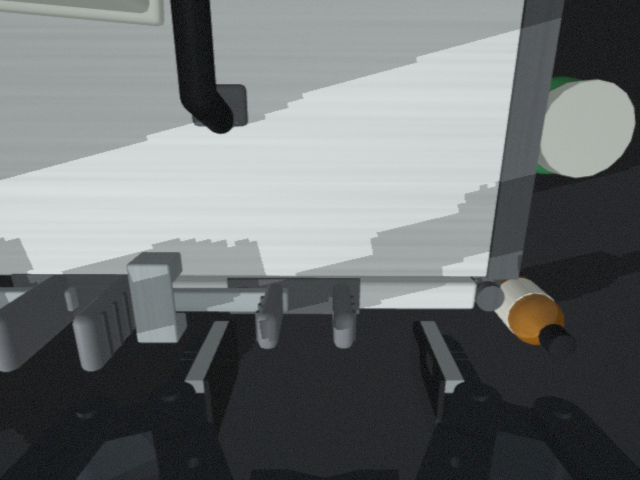

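```bash
python3 -m inch '0.75 -0.25 -0.1 -0.3 0 0 0;0.75 0 0 0 0 0 0;0.6 0 0 0 0 0 0;0.5 0 0 0 0 0 0;0.4 0 0 0 0 0 0;0.3 0 0 0 0 0 0;0.3 0 0 0 0 0 0'
```

```text
clock: 3.2
tcp_pos: [0.5562, 0.069, 0.176]
orientation: [-2.479, -1.929, 0.0]
wrist_force: [-4.7, -0.1, 7.3]
grip_width: 0.0255
grasp_force: 3.6
```

```bash
python3 -m inch '0.2 0 0 0 0 0 0;0.2 0 0 0 0 0 0;0.2 0 0 0 0 0 0'; python3 - <<'E'
from rig import r
from h import *;import cv2
c,o=wristsnap(r,"pics/w3.png");print(o["tcp_pos"],o["orientation"],o["grip_width"])
t=r.camera("top");cv2.imwrite("pics/t3.png",cv2.resize(t["color"][200:380,240:440,::-1],None,fx=3,fy=3))
E
```

```text
clock: 3.5
tcp_pos: [0.5563, 0.069, 0.1763]
orientation: [2.48, 1.929, 0.0]
wrist_force: [-4.2, -0.3, 8.0]
grip_width: 0.0171
grasp_force: 4.3
[0.5563442  0.06898373 0.17632674] [2.47959345e+00 1.92876037e+00 3.65759637e-04] 0.017070353815484357
```

View pics/w3.png

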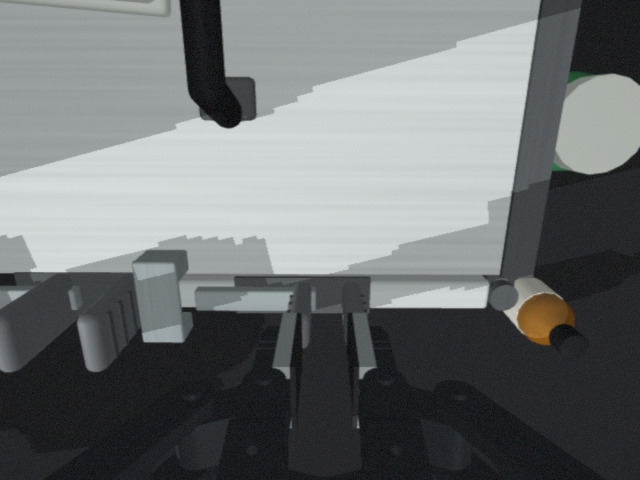

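```bash
python3 - <<'E'
from h import *;import cv2
c=np.load("w.npz");P=cloud(c);h=np.array([.6365,.0495]);g=np.array([-.967,.2535]);n=np.array([-.2535,-.967])
m=(P[...,2]>.1705)&(P[...,2]<.2)&(c["depth"]>0);v,u=np.nonzero(m)
Q=P[m];a=(Q[:,:2]-h)@g;b=(Q[:,:2]-h)@n
sel=(abs(b)<.03)&(a>.03)&(a<.22)
H,_,_=np.histogram2d(a[sel]*1e3,b[sel]*1e3,bins=[np.arange(40,130,4),np.arange(-20,32,4)])
print(H.astype(int))
for r0 in range(285,400,10):print(r0,[(uu,*(1e3*np.array([(P[r0,uu,:2]-h)@g,(P[r0,uu,:2]-h)@n,P[r0,uu,2]])).astype(int)) for uu in range(270,385,8)])
E
```

```text
[[  0   0   0   0   0   0   0   0   0   0   0   0]
 [  0   0   0   0   0   0   0   0   0   0   0   0]
 [  0   0   0   0   0   0   0   0   0   0   0   0]
 [  0   0   0   0   0   0   0   0   0   0   0   0]
 [  0   0   0   6   0   0   0   0   0   0   0   0]
 [  0   0   0 144   0   0   0   0   0   0   0   0]
 [  0   0  63 142   9   0   0   0   0   0   0   0]
 [  0   0 187 129   0   0   0   0   0   0   0   0]
 [  0   0  71  83  69  62  45  25   0   0   0   0]
 [  0   0   0   0   0   0   0   0   0   0   0   0]
 [  0   0   0   0   0   0   0   0   0   0   0   0]
 [  0   0   0  10  25  21  11   0   0   0   0   0]
 [  0   0  89 206  88  88  71  26   4   0   0   0]
 [  0   0 189 108   3   0   0   0   0   0   0   0]
 [  0   0  45  97   2   0   0   0   0   0   0   0]
 [  0   0   0 127   0   0   0   0   0   0   0   0]
 [  0   0   0   1   0   0   0   0   0   0   0   0]
 [  0   0   0   0   0   0   0   0   0   0   0   0]
 [  0   0   0   0   0   0   0   0   0   0   0   0]
 [  0   0   0   0   0   0   0   0   0   0   0   0]
 [  0   0   0   0   0   0   0   0   0   0   0   0]
 [  0   0   0   0   0   0   0
[... 8340 characters left out ...]
), (278, np.int64(93), np.int64(-10), np.int64(235)), (286, np.int64(92), np.int64(-9), np.int64(233)), (294, np.int64(90), np.int64(0), np.int64(221)), (302, np.int64(101), np.int64(175), np.int64(-1)), (310, np.int64(93), np.int64(174), np.int64(0)), (318, np.int64(86), np.int64(173), np.int64(0)), (326, np.int64(78), np.int64(173), np.int64(0)), (334, np.int64(71), np.int64(173), np.int64(0)), (342, np.int64(64), np.int64(173), np.int64(0)), (350, np.int64(73), np.int64(10), np.int64(207)), (358, np.int64(71), np.int64(0), np.int64(222)), (366, np.int64(71), np.int64(-11), np.int64(236)), (374, np.int64(69), np.int64(-11), np.int64(236)), (382, np.int64(67), np.int64(-11), np.int64(235))]
```

```bash
python3 -m inch '0.75 0 0 0 0 0 0;0.75 0 0 0 0 0 0;0.75 0 0 0 0 0 0;0.75 0 0 2 0 0 0;0.75 0 0 4 0 0 0;0.75 -3.2 0.8 0 0 0 0;0.75 -3.2 0.8 0 0 0 0;0.75 -3.1 0.9 0 0 0 0;0.75 0 0 0 0 0 0;0.75 0 0 0 0 0 0'; python3 - <<'E'
from rig import r
from h import *;import cv2
c,o=wristsnap(r,"pics/w4.png");P=cloud(c)
m=((P[...,2]>.174)&(P[...,2]<.2)&(c["depth"]>0)).astype(np.uint8)
k,l,s,ce=cv2.connectedComponentsWithStats(m)
print(np.round(o["tcp_pos"],4))
for j in range(1,k):
    if s[j,4]>60:print(s[j],cv2.minAreaRect(P[l==j][:,:2].astype(np.float32)),P[l==j][:,2].max())
E
```

```text
clock: 4.6
tcp_pos: [0.4617, 0.0941, 0.2352]
orientation: [2.479, 1.929, 0.001]
wrist_force: [0.7, 0.0, -0.3]
grip_width: 0.0639
grasp_force: 0.0
[0.4617 0.0941 0.2352]
[ 215    0  208   27 2352] ((0.4883185029029846, 0.21055160462856293), (0.0015703081153333187, 0.08359456062316895), 70.963623046875) 0.1999950652583008
[ 440    0   42  115 3165] ((0.5456944108009338, 0.17753008008003235), (0.04612070322036743, 0.012165802530944347), 75.68888854980469) 0.189772117774696
[277 247  20  56 969] ((0.4435112774372101, 0.09877656400203705), (0.023763153702020645, 0.009145581163465977), 75.59700775146484) 0.19581708421218666
[341 247  19  56 937] ((0.4754261374473572, 0.09082084149122238), (0.02333744429051876, 0.009050297550857067), 75.91798400878906) 0.19519719966169527
[479 255  24  34 613] ((0.546471357345581, 0.0715646967291832), (0.016617383807897568, 0.008919642306864262), 75.46482849121094) 0.18565777417194085
[520 255  24  34 622] ((0.5681906938552856, 0.0661291629076004), (0.016509845852851868, 0.008984127081930637), 68.95658111572266) 0.18487285937652645
```

View pics/w4.png

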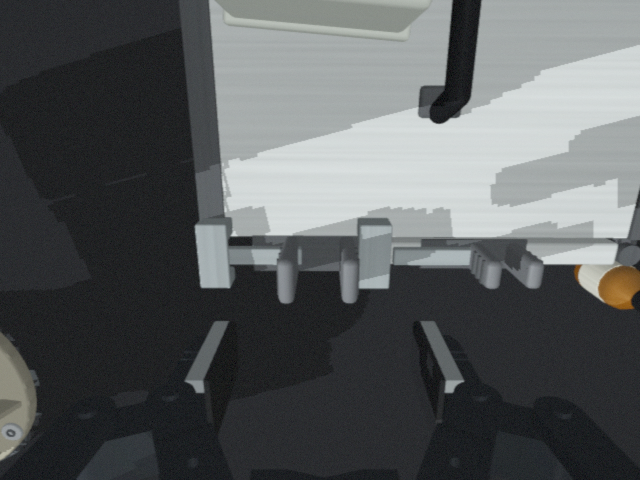

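```bash
python3 - <<'E'
from h import *
c=np.load("w.npz");P=cloud(c);h=np.array([.6365,.0495]);g=np.array([-.967,.2535])
for n,(a,b),zl in(("tab",(470,506),.180),("lug",(510,546),.180),("pad",(270,300),.190),("hl",(335,365),.190)):
    Q=P[240:310,a:b].reshape(-1,3);Q=Q[(Q[:,2]>zl)&(Q[:,2]<.2)];t=(Q[:,:2]-h)@g*1e3;print(n,len(t),np.percentile(t,[2,25,50,75,98]).round(1))
E
```

```text
tab 437 [88.6 90.7 92.7 94.4 95.6]
lug 432 [66.9 69.2 71.  72.7 74.1]
pad 691 [194.7 196.5 198.3 200.2 202.4]
hl 676 [163.  165.  166.9 168.7 170.6]
```

```bash
python3 -m inch '0.75 0.35 0 -2 0 0 0;0.75 0 0 -1.7 0 0 0;0.75 0 0 -1 0 0 0;0.75 0 0 0 0 0 0;0.6 0 0 0 0 0 0;0.45 0 0 0 0 0 0;0.35 0 0 0 0 0 0;0.25 0 0 0 0 0 0;0.2 0 0 0 0 0 0;0.2 0 0 0 0 0 0;0.2 0 0 0 0 0 0'; python3 - <<'E'
from rig import r
from h import *;import cv2
c,o=wristsnap(r,"pics/w5.png")
P=cloud(c);h=np.array([.6365,.0495]);g=np.array([-.967,.2535])
t=(P[...,:2]-h)@g;m=(P[...,2]>.186)&(P[...,2]<.196)&(t>.155)&(t<.21)&(c["depth"]>0)
print(np.histogram(t[m]*1e3,bins=np.arange(155,211,2)))
E
```

```text
clock: 5.75
tcp_pos: [0.4653, 0.0939, 0.1881]
orientation: [2.48, 1.929, 0.0]
wrist_force: [-1.0, -0.0, -0.5]
grip_width: 0.0165
grasp_force: 0.0
(array([  0,   0,   0,  17,  60,  74, 271, 266,   0,   0,   0,   0,   0,
         0,   1,   0,   0,   0,   0,  53, 155, 155, 173, 135,  18,   0,
         0]), array([155, 157, 159, 161, 163, 165, 167, 169, 171, 173, 175, 177, 179,
       181, 183, 185, 187, 189, 191, 193, 195, 197, 199, 201, 203, 205,
       207, 209]))
```

View pics/w5.png

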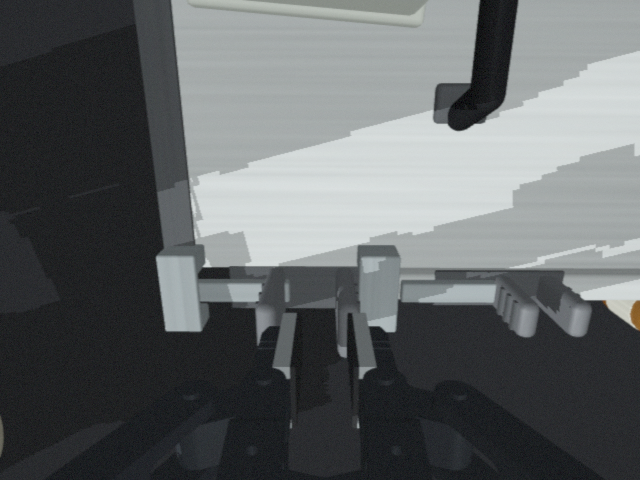

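```bash
python3 - <<'E'
from h import *
c=np.load("w.npz");P=cloud(c);h=np.array([.6365,.0495]);g=np.array([-.967,.2535]);n=np.array([-.2535,-.967])
f=lambda v,u:(1e3*np.array([(P[v,u,:2]-h)@g,(P[v,u,:2]-h)@n,P[v,u,2]])).round(0).astype(int).tolist()
for u in(292,360):print(u,[(v,*f(v,u)) for v in range(304,350,5)])
print("bracket",f(255,378),f(262,378),f(325,378),"plates",f(330,265),f(345,345),f(325,265),f(335,345))
E
```

```text
292 [(304, 192, 10, 151), (309, 204, 91, -1), (314, 188, -11, 202), (319, 188, -11, 205), (324, 187, -11, 208), (329, 187, -11, 211), (334, 187, -11, 216), (339, 187, -10, 218), (344, 187, -10, 221), (349, 186, -10, 223)]
360 [(304, 162, -8, 187), (309, 162, -5, 187), (314, 163, -11, 201), (319, 164, -11, 205), (324, 164, -11, 209), (329, 164, -11, 213), (334, 164, -11, 215), (339, 165, -11, 218), (344, 165, -10, 221), (349, 165, -11, 224)]
bracket [153, -20, 164] [153, -18, 166] [151, 14, 165] plates [197, -6, 205] [168, 7, 194] [199, -3, 195] [168, 2, 194]
```

```bash
python3 -m inch '0.75 0 0 3 0 0 0;0.75 3.2 -0.8 0 0 0 0;0.75 3.2 -0.8 0 0 0 0;0.75 3 -0.8 0 0 0 0;0.75 0 0 -3 0 0 0;0.75 0 0 -2 0 0 0;0.75 0 0 -1 0 0 0;0.75 0 0 -0.8 0 0 0;0.75 0 0 0 0 0 0;0.75 0 0 0 0 0 0'
```

```text
clock: 6.8
tcp_pos: [0.5597, 0.07, 0.1509]
orientation: [2.479, 1.928, 0.002]
wrist_force: [0.5, 0.2, 0.5]
grip_width: 0.064
grasp_force: 0.0
```

```bash
python3 -m inch '0.6 0 0 0 0 0 0;0.5 0 0 0 0 0 0;0.4 0 0 0 0 0 0;0.3 0 0 0 0 0 0;0.3 0 0 0 0 0 0;0.3 0 0 0 0 0 0;0.3 0 0 0 0 0 0'
```

```text
clock: 7.5
tcp_pos: [0.559, 0.0701, 0.1507]
orientation: [-2.48, -1.929, -0.0]
wrist_force: [-1.0, 0.2, 4.6]
grip_width: 0.0266
grasp_force: 44.1
```

```bash
python3 -m inch '0.75 0 0 0 0 0 0;0.75 0 0 0 0 0 0;0.75 0 0 2 0 0 0;0.75 0 0 4.5 0 0 0;0.75 -3.2 0.8 0 0 0 0;0.75 -3.2 0.8 0 0 0 0;0.75 -3 0.8 0 0 0 0;0.75 0 0 0 0 0 0;0.75 0 0 -3 0 0 0;0.75 0 0 -2 0 0 0;0.75 0 0 -0.8 0 0 0;0.75 0 0 0 0 0 0'
```

```text
clock: 8.7
tcp_pos: [0.465, 0.0937, 0.156]
orientation: [-2.479, -1.928, 0.003]
wrist_force: [0.1, 0.2, 0.0]
grip_width: 0.0642
grasp_force: 0.0
```

```bash
python3 -m inch '0.6 0 0 0 0 0 0;0.5 0 0 0 0 0 0;0.4 0 0 0 0 0 0;0.3 0 0 0 0 0 0;0.25 0 0 0 0 0 0;0.2 0 0 0 0 0 0;0.2 0 0 0 0 0 0;0.2 0 0 0 0 0 0'; python3 - <<'E'
from rig import r
from h import *
wristsnap(r,"pics/w6.png")
E
```

```text
clock: 9.5
tcp_pos: [0.4652, 0.094, 0.1584]
orientation: [-2.48, -1.928, -0.001]
wrist_force: [-2.6, -0.7, 6.7]
grip_width: 0.0255
grasp_force: 59.7
```

View pics/w6.png

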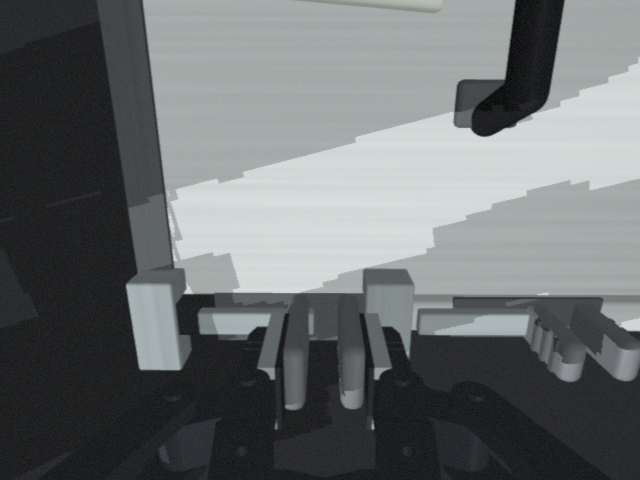

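```bash
python3 - <<'E'
import numpy as np
a=np.deg2rad(165.4+4*np.arange(22));p=17.7*np.c_[np.cos(a),np.sin(a)];print(np.diff(p,axis=0).round(2).tolist())
E
```

```text
[[-0.27, -1.21], [-0.18, -1.22], [-0.1, -1.23], [-0.01, -1.24], [0.07, -1.23], [0.16, -1.23], [0.24, -1.21], [0.33, -1.19], [0.41, -1.17], [0.49, -1.13], [0.57, -1.1], [0.64, -1.05], [0.72, -1.01], [0.78, -0.95], [0.85, -0.9], [0.91, -0.84], [0.97, -0.77], [1.02, -0.7], [1.06, -0.63], [1.1, -0.55], [1.14, -0.47]]
```

```bash
python3 -m inch '0.2 0 0 0.2 0 0 0;0.2 -0.27 -1.21 0 0 0 4;0.2 -0.18 -1.22 0 0 0 4;0.2 -0.1 -1.23 0 0 0 4;0.2 0 -1.24 0 0 0 4;0.2 0.07 -1.23 0 0 0 4;0.2 0 0 0 0 0 0'
```

```text
clock: 10.25
tcp_pos: [0.4599, 0.0319, 0.1584]
orientation: [-2.107, -2.328, 0.002]
wrist_force: [0.9, 3.6, -5.8]
grip_width: 0.0256
grasp_force: 60.4
```

```bash
python3 -m inch '0.2 0.16 -1.23 -0.1 0 0 4;0.2 0.24 -1.21 -0.1 0 0 4;0.2 0.33 -1.19 0 0 0 4;0.2 0.41 -1.17 0 0 0 4;0.2 0.49 -1.13 0 0 0 4;0.2 0.57 -1.1 0 0 0 4;0.2 0.64 -1.05 0 0 0 4;0.2 0.72 -1.01 0 0 0 4;0.2 0 0 0 0 0 0'
```

```text
clock: 11.15
tcp_pos: [0.4964, -0.06, 0.1584]
orientation: [1.383, 2.819, -0.006]
wrist_force: [-4.8, -3.1, 7.8]
grip_width: 0.0254
grasp_force: 60.1
```

```bash
python3 -m inch '0.2 0.78 -0.95 0.1 0 0 4;0.2 0.85 -0.9 0 0 0 4;0.2 0.91 -0.84 0 0 0 4;0.2 0.97 -0.77 0 0 0 4;0.2 1.02 -0.7 0 0 0 4;0.2 1.06 -0.63 0 0 0 4;0.2 1.1 -0.55 0 0 0 4;0.2 1.14 -0.47 0 0 0 4;0.2 0 0 0 0 0 0;0.2 0 0 0 0 0 0;0.2 0 0 0 0 0 0;0.2 0 0 0 0 0 0'; python3 - <<'E'
from rig import r
from h import *;import cv2
c=r.camera("top");cv2.imwrite("pics/t7.png",c["color"][:,:,::-1]);wristsnap(r,"pics/w7.png")
E
```

```text
clock: 12.35
tcp_pos: [0.5735, -0.1168, 0.1584]
orientation: [-0.556, -3.091, 0.004]
wrist_force: [-5.0, -2.3, 0.0]
grip_width: 0.0259
grasp_force: 59.9
```

View pics/w7.png

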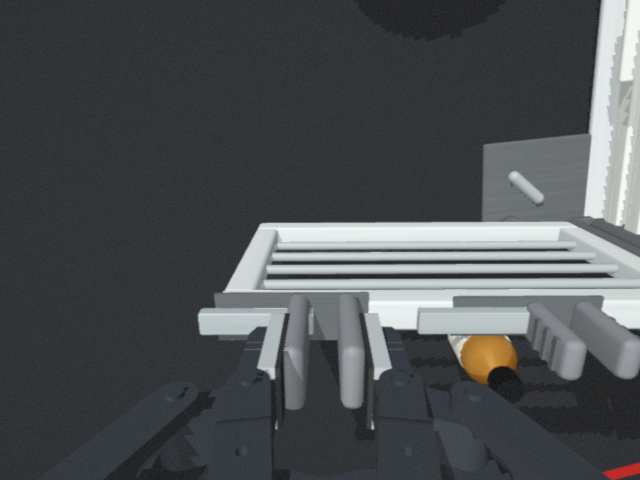

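View pics/t7.png

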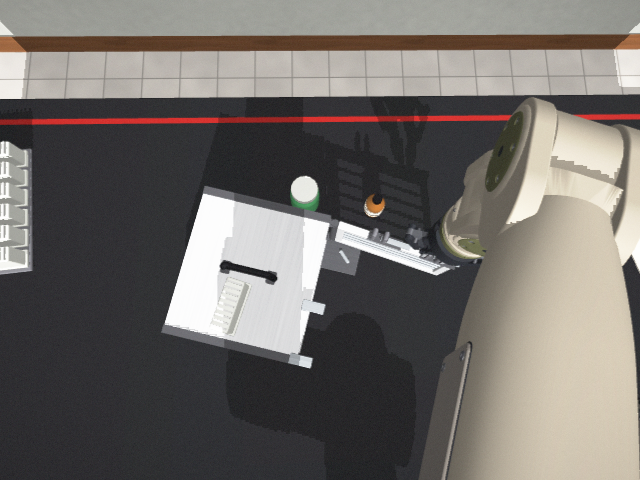

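```bash
python3 -c "
from rig import r
o=r.observe();print(o['qvel'],o['grasp_force']);print(r.hand_in())"
```

```text
[-0.00026997 -0.0024647  -0.00220346 -0.00032135  0.0024555   0.00010132] 59.95515525341034
the job is handed in; nothing more can be done
None
```

I handed the job in with the lock pinched home, the handle still squeezed at about 60 N on the pads, and the gate held still at about 1.46 rad; the last pictures showed the rack, bottle and jar where they stood, but no verdict came back.

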